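# Turn the tile trivet right side up

## Task

The flat trivet on the walnut shelf is lying wrong side up, cork showing. Slide it out past the shelf's front edge (the edge nearest the robot) so you can get under it, turn it over, and lay it down again with the tiles up and the whole of it lying flat on the shelf, nothing sticking out over any edge. The tile is brittle, so don't let it drop or bang it down, and leave the pan, the jar and the mug where they stand.

Things in the scene. Friction and masses are not known exactly. Their poses are not given: they have to be found in the camera images.
- shelf: Fixed walnut riser shelf, board 250 mm deep (its x, away from the robot) by 660 mm wide (its y); origin under the board's centre, 180 mm below the board's top. Board 22 mm thick, its top flat and free of lips; the height is adjustable, so the top stands 165 to 200 mm above the work surface. Two end panels and a steel rod near the back carry it: underneath and in front of the front edge it is open. z is up; its yaw differs by up to 7 degrees.
- shelf_front (a point): Middle of the shelf's upper front edge, at the height of the board's top. Axes as the shelf's: x points from the front edge to the back, y runs along the edge.
- trivet_center (a point): Centre (half-way through the thickness) of the rigid trivet: a flat rectangle 120 mm along its x, 150 mm along its y, 14 mm thick, about 0.26 kg (varies), centre of mass at this point, edges nearly sharp. One face is plain brown cork, the other blue and white tiles. Its z axis points out of the CORK face: up at the start, must point down at the end. Too wide for a gripper either way, it lies flat on the shelf with its 120 mm side roughly front to back.
- trivet_corner0 (a point): Corner of the trivet at +60 mm along its x and +75 mm along its y from its centre, half-way through the thickness.
- trivet_corner1 (a point): Corner of the trivet at +60 mm along its x and -75 mm along its y from its centre, half-way through the thickness.
- trivet_corner2 (a point): Corner of the trivet at -60 mm along its x and -75 mm along its y from its centre, half-way through the thickness.
- trivet_corner3 (a point): Corner of the trivet at -60 mm along its x and +75 mm along its y from its centre, half-way through the thickness.
- pan: Bystander: small red enamelled paella pan, 150 mm across, 36 mm high, loop handles front and back (200 mm over them), standing loose on the shelf to one side of the trivet (either side). Origin at the centre of its underside.
- jar: Bystander: white ceramic jar with twist cap, 72 mm across, 105 mm high, loose on the shelf on the other side of the trivet. Origin at the centre of its underside.
- mug: Bystander: blue mug, 80 mm across, 90 mm high, standing loose on the work surface left of the shelf. Origin at the centre of its underside.
- trivet: The same trivet, with the origin at the centre of its tile face, axes as at its centre point.
Things that resemble listed ones, but are neither listed nor needed, are in the scene too. Leave any red look-alike of the trivet alone.

How it is judged:
On the way, in this order (a step that is already met when the one before it is completed fails the run):
1. the trivet, still lying flat with its cork up, has been slid out over the shelf's front edge by about 20 mm or more (x of trivet_center in the frame of shelf_front below 0.04 m and z of trivet_center in the frame of shelf_front below 0.014 m and angle between trivet_center's own z axis and vertical below 0.12 rad), for 0.1 s.
2. the trivet is turned past upright, tile face upwards (angle between trivet_center's own z axis and vertical above 2 rad), for 0.1 s.
At the end, for the whole second after the job is handed in: the trivet lies flat on the shelf's top (within about 5 degrees) with its tile face up and its cork down, none of its corners more than 4 mm out over the front or back edge, at rest; pan, jar and mug stand where they were (angle between trivet_center's own z axis and vertical above 3.06 rad and x of trivet_corner0 in the frame of shelf between -0.129 and 0.129 m and z of trivet_corner0 in the frame of shelf between 0.179 and 0.194 m and x of trivet_corner1 in the frame of shelf between -0.129 and 0.129 m and z of trivet_corner1 in the frame of shelf between 0.179 and 0.194 m and x of trivet_corner2 in the frame of shelf between -0.129 and 0.129 m and z of trivet_corner2 in the frame of shelf between 0.179 and 0.194 m and x of trivet_corner3 in the frame of shelf between -0.129 and 0.129 m and z of trivet_corner3 in the frame of shelf between 0.179 and 0.194 m and y of trivet_center in the frame of shelf between -0.25 and 0.25 m and linear speed of trivet below 0.02 m/s); the robot touches nothing.
It fails at once if the trivet falls off the shelf (its centre more than 40 mm below the shelf's top) (z of trivet_center in the frame of shelf below 0.14 m).
It fails at once if the trivet is dropped or banged down: it moves faster than 1.2 m/s, turns faster than 8 rad/s or hits the shelf with over 60 N (contact force between trivet and shelf above 60 N or linear speed of trivet above 1.2 m/s or angular speed of trivet above 8 rad/s).
It fails at once if the pan is shoved more than 20 mm or tipped more than about 17 degrees (distance of pan from where it was at the start of the episode above 0.02 m or angle between pan's own z axis and vertical above 0.3 rad).
It fails at once if the jar is shoved more than 20 mm or tipped more than about 17 degrees (distance of jar from where it was at the start of the episode above 0.02 m or angle between jar's own z axis and vertical above 0.3 rad).
It fails at once if the mug is shoved more than 20 mm or tipped more than about 17 degrees (distance of mug from where it was at the start of the episode above 0.02 m or angle between mug's own z axis and vertical above 0.3 rad).
It also fails if it takes over 72 s, if anything falls off the work surface, if the arm or the gripper's body presses on something with over 40 N, if the wrist force passes 120 N, or if a joint passes its speed limit or range.

## Robot

A 7-joint arm with a two-finger parallel gripper is mounted at the origin on the work surface. World frame = base frame: x ahead of the robot, y to its left, z up, the work surface at z = 0. Lengths are in m, angles in rad, forces in N, time in s.
With the tool pointing down it reaches from about 0.425 to 0.925 m from the base axis. Payload 6.8 kg.
Tool frame: the origin (TCP) lies midway between the tips of the shut fingers; the grasp point (between the pads) lies 19 mm behind it; z points along the fingers, y is the line along which they close (so a half turn about z gives the same grasp; the last joint's range is limited). The gripper opens to 85 mm and grips with 20 to 120 N. Pads are 22 mm wide; open, the fingers measure 114 mm over their backs; the gripper's body (76 mm by 85 mm) begins 54 mm behind the grasp point. The pads swing forward as they close: fully open they stand 13 mm farther back than shut.
Start: joints at [0.996, 0.477, 0.022, 1.555, -0.011, 1.109, -0.083], TCP at [0.304, -0.603, 0.231] pointing down, gripper open.
Joint ranges: [-2.96, 2.96], [-0.34, 2.1], [-1.41, 1.46], [0.24, 2.44], [-1.37, 4.51], [0.17, 1.92], [-2.96, 2.96]. Speed limits (rad/s): [2.39, 2.39, 3.14, 3.14, 3.14, 3.14, 3.14].

## Interface

Orientations are given as a rotation vector (axis times angle).
In Python, from bench import r gives the robot as it stands.
- The arm moves only by the tool servo_tool, never from a script. Its arguments are lists of equal length, an entry for each row: "turn": the turn, a rotation vector about the world's x, y, z in units of 5 degrees (1.0 is 5 degrees), a list of three; "slide": the shift along the world's x, y, z in units of 30 mm (1.0 is 30 mm), a list of three; "hand": the opening, from 0 (shut) to 1 (fully open). In form: {"turn": [[rx, ry, rz], ...], "slide": [[dx, dy, dz], ...], "hand": [hand, ...]}. A call has 1 to 8 rows; each row is the pose to reach, as a shift and turn from the pose commanded when the call began; what a row does not reach only later rows make up. A row lasts 1/8 s, in which the tool goes at most 62.5 mm and 10.7 degrees, less where a joint would pass 70% of its speed; a pose out of reach is approached as far as the arm can. A call with a gripper value outside its range is refused whole. The fingers move at their own pace and stop on an object; "squeeze" is the grip in N (left out, the last holds). Time passes only in rows, so rows that repeat a pose let the fingers close. It gives the time, the measured TCP pose, the force, the opening and the grip force at its end, in the units of the state.
- r.get_obs(): the state, without advancing time (a new reading comes with each control period).
- r.grab_frame(name): name is "scene" or "top"; returns (picture, depth): 420x560x3 uint8, red, green, blue; 420x560 float32, m along the optical axis (not along the pixel's ray), 0 where there is no reading.
- r.get_calibration(name): a dict with "fovy" (degrees; the focal length in pixels is half the picture's height over the tangent of half this angle, whatever the lens; pixels are square), "cx", "cy" (the principal point, pixels), "R" (3x3) and "t" (3): a world point X has camera coordinates R X + t. Camera axes: x right, y down, z forward; pixel columns grow to the right and rows downward; lengths in m; the calibration is good to about 2 mm. A picture is of the moment at which its call begins. get_calibration takes no time and is no camera call.
- r.hand_in(): hands the job in; it is judged then, once.
The state is a dict: "clock": time; "joints": joint angles; "qvel": joint speeds; "tau": joint torques, N m; "tcp_pos": TCP position; "orientation": TCP orientation; "contact_force": force on the tool from outside, world axes, zero at the start; "moment": the same for the moment, N m; "grip_width": finger opening in m; "gripper_force": force on a finger pad.
Only numpy, scipy, OpenCV 4.12 (cv2) and the standard library are available. Lean on these libraries where they do the work, as an engineer would, in place of code of your own. Each camera call takes 0.05 s, during which the arm holds its last target. There are 200 camera calls.

## Working session

There is one attempt and no reset: what is moved stays moved. The work goes in short steps, Python scripts to look and compute and a tool call to move; the robot and the scene stay as the last step left them, time stands still between calls to the robot, and variables do not carry over. Pictures are saved under pics/ and viewed, at most 10 in all, crops included, and the job is handed in when it is done.

Besides the shell and the picture viewer there is one more tool, called as name(argument=value, ...) on one line, values as JSON. servo_tool: Moves the arm, as the interface text tells. Its arguments: {"type":"object","properties":{"turn":{"type":"array"},"slide":{"type":"array"},"hand":{"type":"array"},"squeeze":{"type":"number"}},"required":["turn","slide","hand"]}

```bash
mkdir -p pics; cat > h.py <<'E'
import numpy as np, cv2
from bench import r
def cal(n):
    c=r.get_calibration(n); f=210/np.tan(np.radians(c['fovy'])/2); return c,f
def cloud(n):
    p,d=r.grab_frame(n); c,f=cal(n); R=np.array(c['R']);t=np.array(c['t'])
    v,u=np.mgrid[0:420,0:560]
    X=np.stack([(u-c['cx'])/f*d,(v-c['cy'])/f*d,d],-1)
    return p,d,(X-t)@R
def save(p,n): cv2.imwrite('pics/'+n+'.png',cv2.cvtColor(p,cv2.COLOR_RGB2BGR))
E
python3 - <<'E'
from h import *
o=r.get_obs();print({k:np.round(v,3) for k,v in o.items()})
ps=[]
for n in('scene','top'):
    p,d,W=cloud(n); save(p,n); c,f=cal(n); print(n,f,c['cx'],c['cy'],np.round(c['R'],2).tolist(),np.round(c['t'],3)); np.savez(n,p=p,d=d,W=W)
E
```

```text
{'clock': np.float64(0.0), 'joints': array([ 0.996,  0.478,  0.022,  1.556, -0.011,  1.109, -0.083]), 'qvel': array([ 0.001,  0.001,  0.001,  0.   , -0.   ,  0.001, -0.002]), 'tau': array([ 1.0000e-03, -5.9645e+01,  1.6080e+00, -2.8119e+01,  1.2000e-02,
        9.0000e-03, -0.0000e+00]), 'tcp_pos': array([ 0.303, -0.602,  0.23 ]), 'orientation': array([-3.055e+00, -7.260e-01,  1.000e-03]), 'contact_force': array([ 0.451, -0.118,  0.11 ]), 'moment': array([-0.055,  0.047, -0.015]), 'gripper_force': np.float64(0.0), 'grip_width': np.float64(0.086)}
scene 392.20615839865366 281.18879261564933 211.99947745834876 [[0.76, 0.65, 0.0], [0.44, -0.52, -0.73], [-0.47, 0.56, -0.68]] [-0.401 -0.09   1.573]
top 456.99055566283295 278.10865664809154 206.66236010576003 [[-0.03, -1.0, -0.0], [-0.99, 0.03, -0.12], [0.12, -0.0, -0.99]] [0.059 0.505 1.354]
```

View pics/scene.png

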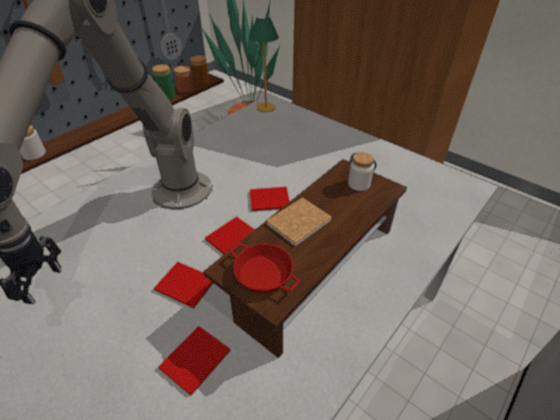

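View pics/top.png

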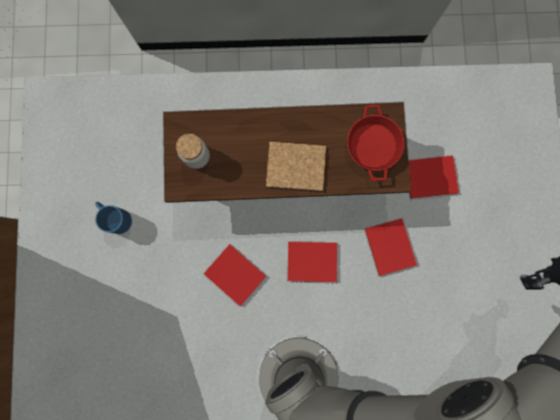

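The top view shows the shelf at cols 164–408, rows 103–200, and the cork trivet at (297,166). The pan is at (376,142), the jar at (192,150), the mug at (112,220), with red look-alikes on the table and near the shelf's right end. Next I'll measure these.

```bash
python3 - <<'E'
from h import *
z=np.load('top.npz');p,W=z['p'],z['W']
hsv=cv2.cvtColor(p,cv2.COLOR_RGB2HSV)
H=W[...,2]
reg=np.zeros(H.shape,bool);reg[95:210,155:415]=1
print('board z',np.median(H[110:130,210:340]),'cork z',np.median(H[150:185,275:318]),'table',np.median(H[230:236,340:360]))
zb=np.median(H[110:130,210:340])
def rect(m):
    m=cv2.morphologyEx(m.astype(np.uint8),cv2.MORPH_OPEN,np.ones((3,3)))
    n,l,s,_=cv2.connectedComponentsWithStats(m); m=l==1+s[1:,4].argmax()
    return m
sh=rect(reg&(abs(H-zb)<.012)|reg&(H>zb-.012)&(H<zb+.13))
def box(m,zz):
    c,f=cal('top');R=np.array(c['R']);t=np.array(c['t'])
    k=max(cv2.findContours(m.astype(np.uint8),0,2)[0],key=cv2.contourArea)[:,0]
    ray=np.c_[(k[:,0]-c['cx'])/f,(k[:,1]-c['cy'])/f,np.ones(len(k))]@R; C=-R.T@t
    P=C+ray*((zz-C[2])/ray[:,2])[:,None]
    b=cv2.minAreaRect(P[:,:2].astype(np.float32));print('center',b[0],'size',b[1],b[2]);print(np.round(cv2.boxPoints(b),3).tolist())
wood=rect(reg&(H>zb-.012)&(H<zb+.2)&(W[...,0]<9))
box(wood,zb)
hh=hsv[...,0];cork=reg&(hh>8)&(hh<25)&(hsv[...,2]>110)&(hsv[...,1]>60);cork[:,:230]=0
cork=rect(cork); box(cork,zb+.014)
for nm,m in(('pan',reg&(H>zb+.015)&((hh<6)|(hh>174))&(hsv[...,1]>140)),('jar',(H>zb+.05)&reg&(np.arange(560)<250)),('mug',(hh>95)&(hh<125)&(hsv[...,1]>80)&(np.arange(560)<140))):
    q=W[m];print(nm,np.round(q.min(0),3),np.round(q.max(0),3))
print(W[205:195:-1,250,:].round(3)[:, [0,2]].tolist())
E
```

```text
board z 0.19817468722381426 cork z 0.21239495073404108 table -0.0005341654304629895
center (0.6377252340316772, 0.020783185958862305) size (0.25117409229278564, 0.6588892340660095) 0.8109719753265381
[[0.5070000290870667, 0.3479999899864197], [0.5170000195503235, -0.3100000023841858], [0.7680000066757202, -0.3070000112056732], [0.7590000033378601, 0.35199999809265137]]
center (0.5939128994941711, -0.004073992371559143) size (0.151680588722229, 0.12125319242477417) 84.05536651611328
[[0.5260000228881836, -0.0729999989271164], [0.6460000276565552, -0.0860000029206276], [0.6620000004768372, 0.06499999761581421], [0.5410000085830688, 0.07800000160932541]]
pan [ 0.345 -0.29   0.213] [0.747 0.047 1.404]
jar [0.345 0.047 0.248] [0.663 0.293 1.404]
mug [ 0.345  0.047 -0.004] [0.529 0.582 1.404]
[[0.519, -0.006], [0.52, 0.008], [0.523, 0.005], [0.527, 0.002], [0.53, 0.0], [0.533, 0.002], [0.537, 0.001], [0.513, 0.195], [0.515, 0.2], [0.518, 0.194]]
```

servo_tool(turn=[[0,0,0],[0,0,0],[0,0,0],[0,0,-1],[0,0,-2],[0,0,-3],[0,0,-4],[0,0,-5.2]], slide=[[0,0,2],[0,0,4],[0,1,6],[1,2.5,6],[2,4,6],[3,5.5,6],[4,7,6],[5,8.5,6]], hand=[1,1,1,1,1,1,1,1])

```text
clock: 1.1
tcp_pos: [0.4543, -0.3461, 0.411]
orientation: [-3.141, -0.015, 0.001]
contact_force: [-0.0, 0.2, 1.2]
grip_width: 0.0857
gripper_force: 0.0
```

servo_tool(turn=[[0,0,0],[0,0,0],[0,0,0],[0,0,0],[0,0,0],[0,0,0],[0,0,0],[0,0,0]], slide=[[1,1.5,0],[2,3,0],[3,4.5,0],[4,6,0],[5,7.5,0],[6,9,0],[7,10.5,0],[8,11.3,0]], hand=[1,1,1,1,1,1,1,1])

```text
clock: 2.1
tcp_pos: [0.6943, -0.0052, 0.4108]
orientation: [-3.14, -0.026, 0.002]
contact_force: [0.8, -0.5, 0.6]
grip_width: 0.0857
gripper_force: 0.0
```

servo_tool(turn=[[0,0,0],[0,0,0],[0,0,0],[0,0,0],[0,0,0],[0,0,0],[0,0,0],[0,0,0]], slide=[[0,0,-1.5],[0,0,-3],[0,0,-4.5],[0,0,-5.5],[0,0,-6.2],[0,0,-6.7],[0,0,-7.1],[0,0,-7.1]], hand=[1,1,1,1,1,1,1,1])

```text
clock: 3.1
tcp_pos: [0.6934, -0.0088, 0.1976]
orientation: [3.141, 0.021, -0.002]
contact_force: [-0.2, 0.3, 1.0]
grip_width: 0.0854
gripper_force: 0.0
```

servo_tool(turn=[[0,0,0],[0,0,0],[0,0,0],[0,0,0],[0,0,0],[0,0,0],[0,0,0],[0,0,0]], slide=[[0,0,-0.3],[0,0,-0.3],[-0.3,0,-0.3],[-0.6,0,-0.3],[-0.9,0,-0.3],[-1.2,0,-0.3],[-1.5,0,-0.3],[-1.8,0,-0.3]], hand=[1,1,1,1,1,1,1,1])

```text
clock: 4.1
tcp_pos: [0.6395, -0.0089, 0.1896]
orientation: [3.141, 0.02, 0.001]
contact_force: [2.2, 0.2, 1.5]
grip_width: 0.0853
gripper_force: 1.0
```

```bash
python3 - <<'E'
from h import *
p,d,W=cloud('scene');save(cv2.resize(p[150:330,180:440],None,fx=2.5,fy=2.5),'s2')
E
```

```text
(no output)
```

View pics/s2.png

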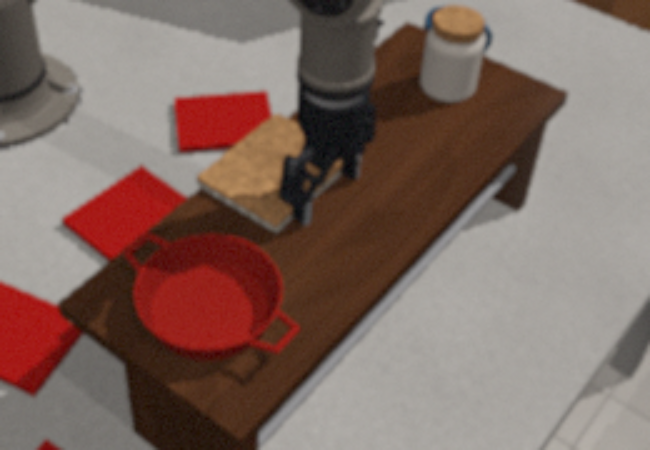

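The crop shows both fingers behind the trivet's back edge (around 300,180), pushing it forward, with the pan clear. I'll keep pushing.

servo_tool(turn=[[0,0,0],[0,0,0],[0,0,0],[0,0,0],[0,0,0],[0,0,0],[0,0,0],[0,0,0]], slide=[[-0.3,0,0],[-0.6,0,0],[-0.9,0,0],[-1.2,0,0],[-1.4,0,0],[-1.4,0,0],[-1,0,0],[-0.8,0,0.5]], hand=[1,1,1,1,1,1,1,1])

```text
clock: 5.15
tcp_pos: [0.6157, -0.0089, 0.2034]
orientation: [-3.141, -0.02, 0.005]
contact_force: [-0.6, -0.2, 0.5]
grip_width: 0.0853
gripper_force: 0.0
```

servo_tool(turn=[[0,0,0],[0,0,0],[0,0,0],[0,0,0],[0,0,0],[0,0,0],[0,0,0],[0,0,0]], slide=[[0,0,1.5],[0,0,3],[0,0,4.5],[0,0,6],[0,0,7],[-1.5,0,8],[-3,0,8],[-4.5,0,8]], hand=[1,1,1,1,1,1,1,1])

```text
clock: 6.15
tcp_pos: [0.4799, -0.0085, 0.4457]
orientation: [-3.141, -0.021, -0.002]
contact_force: [-0.3, 0.8, -0.0]
grip_width: 0.0854
gripper_force: 0.0
```

```bash
python3 - <<'E'
from h import *
o=r.get_obs();print(np.round(o['joints'],3),np.round(o['tcp_pos'],3))
p,d,W=cloud('scene')
# cork/trivet: points by height band and brown hue
hsv=cv2.cvtColor(p,cv2.COLOR_RGB2HSV);H=W[...,2]
m=(abs(H-.212)<.006)&(hsv[...,2]>110)&(hsv[...,1]>50)&(hsv[...,0]>8)&(hsv[...,0]<25)&(W[...,0]>.4)&(W[...,0]<.75)&(abs(W[...,1])<.12)
m=cv2.morphologyEx(m.astype(np.uint8),cv2.MORPH_OPEN,np.ones((3,3)))>0
q=W[m];print(len(q));b=cv2.minAreaRect(q[:,:2].astype(np.float32));print(b,np.round(cv2.boxPoints(b),3).tolist(),q[:,2].mean())
save(cv2.resize(p[100:330,160:440],None,fx=2,fy=2),'s3')
E
```

```text
[ 0.165  0.027 -0.282  1.663  0.008  1.451 -1.676] [ 0.48  -0.009  0.446]
1396
((0.5266329050064087, -0.01097017526626587), (0.1237214207649231, 0.15072393417358398), 0.7722426652908325) [[0.46399998664855957, 0.06400000303983688], [0.4659999907016754, -0.08699999749660492], [0.5899999737739563, -0.08500000089406967], [0.5870000123977661, 0.06499999761581421]] 0.21483701183886755
```

servo_tool(turn=[[0,0,0],[0,0,0],[1,0,0],[2,0,0],[3.5,0,0],[5,0,0],[6,0,0],[6,0,0]], slide=[[-0.5,0,0],[-1,0,0.5],[-1,0,1],[-1,0,1],[-1,0,1],[-1,0,1],[-1,0,1],[-1,0,1]], hand=[1,1,1,1,1,1,1,1])

```text
clock: 7.2
tcp_pos: [0.4512, -0.0105, 0.4742]
orientation: [-2.618, -0.013, -0.004]
contact_force: [0.5, 0.1, -0.0]
grip_width: 0.0853
gripper_force: 0.0
```

```bash
python3 - <<'E'
from h import *
o=r.get_obs();print(np.round(o['joints'],3),np.round(o['tcp_pos'],3))
E
```

```text
[ 0.335  0.028 -0.099  1.694 -0.505  1.556 -1.282] [ 0.451 -0.01   0.474]
```

View pics/s3.png

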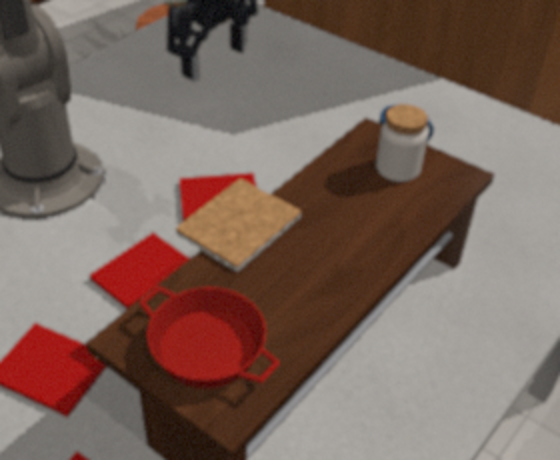

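servo_tool(turn=[[-1.5,0,0],[-3,0,0],[-4.5,0,0],[-6,0,0],[-8,0,0],[-10,0,0],[-12,0,0],[-14,0,0]], slide=[[0,0,0],[0,0,0],[0,0,0],[0,0,0],[0,0,0],[0,0,0],[0,0,0],[0,0,0]], hand=[1,1,1,1,1,1,1,1])

```text
clock: 8.2
tcp_pos: [0.4517, -0.0068, 0.4766]
orientation: [2.438, 0.016, 0.004]
contact_force: [0.6, -0.4, -1.0]
grip_width: 0.0849
gripper_force: 0.0
```

servo_tool(turn=[[-1.5,0,0],[-3,0,0],[-4.5,0,0],[-6,0,0],[-7.5,0,0],[-9,0,0],[-10,0,0],[-10,0,0]], slide=[[0,0,0],[0,0,0],[0,0,0],[0,0,0],[0,0,0],[0,0,0],[0,0,0],[0,0,0]], hand=[1,1,1,1,1,1,1,1])

```text
clock: 9.2
tcp_pos: [0.4513, -0.0052, 0.4739]
orientation: [1.567, 0.015, -0.005]
contact_force: [1.1, 0.5, 0.2]
grip_width: 0.0856
gripper_force: 0.0
```

```bash
python3 - <<'E'
from h import *
o=r.get_obs();print(np.round(o['joints'],3),np.round(o['tcp_pos'],3),o['clock'])
E
```

```text
[-1.168  0.42   0.552  1.962  0.97   1.902 -2.342] [ 0.451 -0.005  0.474] 9.2
```

servo_tool(turn=[[0,0,1.2],[0,0,2.4],[0,0,3.6],[0,0,4.8],[0,0,6],[0,0,7.2],[0,0,8.4],[0,0,9.6]], slide=[[0,0,0],[0,0,0],[0,0,0],[0,0,0],[0,0,0],[0,0,0],[0,0,0],[0,0,0]], hand=[1,1,1,1,1,1,1,1])

```text
clock: 10.2
tcp_pos: [0.4529, -0.0081, 0.4748]
orientation: [1.489, 0.605, 0.594]
contact_force: [-0.4, 0.0, 0.5]
grip_width: 0.0853
gripper_force: 0.0
```

servo_tool(turn=[[0,0,1.2],[0,0,2.4],[0,0,3.6],[0,0,4.8],[0,0,6],[0,0,7.2],[0,0,8.4],[0,0,8.4]], slide=[[0,0,0],[0,0,0],[0,0,0],[0,0,0],[0,0,0],[0,0,0],[0,0,0],[0,0,0]], hand=[1,1,1,1,1,1,1,1])

```text
clock: 11.2
tcp_pos: [0.5001, 0.0244, 0.5109]
orientation: [1.446, 0.927, 0.963]
contact_force: [1.4, 0.8, 4.9]
grip_width: 0.0854
gripper_force: 0.0
```

```bash
python3 - <<'E'
from h import *
from scipy.spatial.transform import Rotation as Ro
o=r.get_obs();print(np.round(o['joints'],3),np.round(o['tcp_pos'],3),o['clock']);print(Ro.from_rotvec(o['orientation']).as_matrix().round(3))
E
```

```text
[ 0.35  -0.338 -0.938  2.431  1.772  0.879 -2.436] [0.5   0.024 0.511] 11.2
[[ 0.361  0.029  0.932]
 [ 0.93  -0.08  -0.357]
 [ 0.064  0.996 -0.056]]
```

servo_tool(turn=[[0,0,-2],[0,0,-4],[0,0,-6],[0,0,-7.5],[0,0,-9],[0,0,-9],[0,0,-9],[0,0,-9]], slide=[[0,0.7,0],[0,1.4,0],[-0.5,2.1,0],[-1,2.8,-0.5],[-1.4,3.5,-1],[-1.4,4.2,-2],[-1.4,4.2,-2.5],[-1.4,4.2,-2.5]], hand=[1,1,1,1,1,1,1,1])

```text
clock: 12.2
tcp_pos: [0.4766, 0.12, 0.4437]
orientation: [1.649, 0.433, 0.473]
contact_force: [0.6, -0.6, -0.3]
grip_width: 0.0852
gripper_force: 0.0
```

```bash
cat > st.py <<'E'
from h import *
from scipy.spatial.transform import Rotation as Ro
o=r.get_obs();print(np.round(o['joints'],3),np.round(o['tcp_pos'],4),o['clock']);print(Ro.from_rotvec(o['orientation']).as_matrix().round(3))
E
python3 st.py
```

```text
[-0.836  0.293 -0.244  2.042  1.18   1.886 -2.495] [0.4766 0.12   0.4437] 12.2
[[ 0.843  0.011  0.538]
 [ 0.535 -0.126 -0.835]
 [ 0.059  0.992 -0.112]]
```

```bash
cat > to.py <<'E'
from h import *
import sys
from scipy.spatial.transform import Rotation as Ro
# usage: to.py yaw_deg roll_deg x y z : move needed for tool z horizontal at yaw, tool y up rolled by roll about tool z
a=list(map(float,sys.argv[1:])); th,ro=np.radians(a[:2])
z=np.array([np.cos(th),np.sin(th),0]);y=np.array([0,0,1.]);D=Ro.from_rotvec(z*ro)*Ro.from_matrix(np.c_[np.cross(y,z),y,z])
o=r.get_obs();C=Ro.from_rotvec(o['orientation'])
print('q',np.round(o['joints'],2),'p',np.round(o['tcp_pos'],4),'t',round(o['clock'],2),'F',np.round(o['contact_force'],1))
print('turn',((D*C.inv()).as_rotvec(degrees=True)/5).round(2),'slide',((np.array(a[2:])-o['tcp_pos'])/.03).round(2))
E
python3 to.py -45 0 .41 .12 .36
```

```text
q [-0.84  0.29 -0.24  2.04  1.18  1.89 -2.5 ] p [0.4766 0.12   0.4437] t 12.2 F [ 0.6 -0.6 -0.3]
turn [-1.43 -0.28  2.47] slide [-2.22 -0.   -2.79]
```

servo_tool(turn=[[0,0,0.5],[-0.3,0,1],[-0.6,0,1.5],[-1,-0.2,2],[-1.4,-0.3,2.5],[-1.4,-0.3,2.5],[-1.4,-0.3,2.5],[-1.4,-0.3,2.5]], slide=[[-0.5,0,-0.5],[-1,0,-1],[-1.5,0,-1.5],[-2.2,0,-2],[-2.2,0,-2.8],[-2.2,0,-2.8],[-2.2,0,-2.8],[-2.2,0,-2.8]], hand=[1,1,1,1,1,1,1,1])

```text
clock: 13.2
tcp_pos: [0.411, 0.1199, 0.3593]
orientation: [1.481, 0.617, 0.617]
contact_force: [-1.0, 1.3, -1.3]
grip_width: 0.0856
gripper_force: 0.0
```

```bash
python3 to.py -45 0 .43 .10 .205
```

```text
q [-0.98  0.39 -0.32  2.34  1.16  1.87 -2.8 ] p [0.411  0.1199 0.3593] t 13.2 F [-1.   1.3 -1.3]
turn [ 0.    0.   -0.05] slide [ 0.63 -0.66 -5.14]
```

servo_tool(turn=[[0,0,0],[0,0,0],[0,0,0],[0,0,0],[0,0,0],[0,0,0],[0,0,0],[0,0,0]], slide=[[0,0,-0.8],[0,0,-1.6],[0,0,-2.4],[0,0,-3.2],[0,0,-4],[0,0,-4.7],[0,0,-5.15],[0,0,-5.15]], hand=[1,1,1,1,1,1,1,1])

```text
clock: 14.2
tcp_pos: [0.411, 0.1212, 0.2036]
orientation: [1.477, 0.622, 0.618]
contact_force: [0.1, 0.8, 0.3]
grip_width: 0.0851
gripper_force: 0.0
```

```bash
python3 to.py -45 0 .497 .032 .205
```

```text
q [-1.74  0.92  0.57  2.38  0.97  1.16 -2.95] p [0.411  0.1212 0.2036] t 14.2 F [0.1 0.8 0.3]
turn [ 0.05 -0.01 -0.09] slide [ 2.87 -2.97  0.05]
```

servo_tool(turn=[[0,0,0],[0,0,0],[0,0,0],[0,0,0],[0,0,0]], slide=[[0.4,-0.4,0],[0.8,-0.8,0],[1.2,-1.2,0],[1.4,-1.4,0.05],[1.4,-1.4,0.05]], hand=[1,1,1,1,1])

```text
clock: 14.82
tcp_pos: [0.4528, 0.0772, 0.2056]
orientation: [1.479, 0.619, 0.615]
contact_force: [-0.4, 0.8, 0.1]
grip_width: 0.086
gripper_force: 0.0
```

```bash
python3 to.py -45 0 .497 .032 .205
```

```text
q [-1.76  1.06  0.79  2.42  1.05  0.91 -2.95] p [0.4528 0.0772 0.2056] t 14.82 F [-0.4  0.8  0.1]
turn [ 0.04 -0.01 -0.05] slide [ 1.47 -1.51 -0.02]
```

servo_tool(turn=[[0,0,0],[0,0,0],[0,0,0],[0,0,0],[0,0,0],[0,0,0]], slide=[[0.4,-0.4,0],[0.8,-0.8,0],[1.2,-1.2,0],[1.5,-1.5,0],[1.5,-1.5,0],[1.5,-1.5,0]], hand=[1,1,1,1,1,1])

```text
clock: 15.58
tcp_pos: [0.4979, 0.0334, 0.2048]
orientation: [1.479, 0.621, 0.616]
contact_force: [-0.3, 0.4, -0.4]
grip_width: 0.0854
gripper_force: 0.0
```

```bash
python3 to.py -45 0 .497 .032 .205; python3 - <<'E'
from h import *
p,d,W=cloud('scene');a=p[140:320,180:400]
q,_,_=cloud('top');b=q[120:300,190:410]
save(cv2.resize(np.vstack([a,b]),None,fx=1.6,fy=1.6),'s4')
E
```

```text
q [-1.77  1.34  1.04  2.44  1.1   0.53 -2.96] p [0.4979 0.0334 0.2048] t 15.57 F [-0.3  0.4 -0.4]
turn [ 0.04 -0.02 -0.06] slide [-0.03 -0.05  0.01]
```

View pics/s4.png

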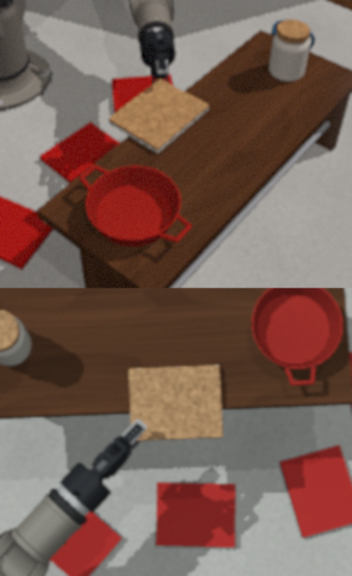

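servo_tool(turn=[[0,0,0],[0,0,0],[0,0,0],[0,0,0],[0,0,0],[0,0,0],[0,0,0],[0,0,0]], slide=[[0,0,0],[0,0,0],[0,0,0],[0,0,0],[0,0,0],[0,0,0],[0,0,0],[0,0,0]], hand=[0.8,0.6,0.4,0.3,0.2,0.1,0,0], squeeze=30)

```text
clock: 16.68
tcp_pos: [0.4979, 0.0328, 0.2066]
orientation: [1.476, 0.618, 0.617]
contact_force: [-1.2, 1.7, 4.3]
grip_width: 0.0137
gripper_force: 29.3
```

servo_tool(turn=[[0,0,0],[0,0,0],[0,0,0],[0,0,0],[0,0,0],[0,0,0],[0,0,0],[0,0,0]], slide=[[0,0,0],[0,0,0],[0,0,0.2],[0,0,0.4],[0,0,0.7],[0,0,1.1],[0,0,1.5],[0,0,1.9]], hand=[0,0,0,0,0,0,0,0], squeeze=100)

```text
clock: 17.68
tcp_pos: [0.501, 0.0371, 0.2629]
orientation: [1.479, 0.618, 0.612]
contact_force: [0.5, -0.4, -3.9]
grip_width: 0.0129
gripper_force: 97.8
```

servo_tool(turn=[[0,0,0],[0,0,0],[0,0,0],[0,0,0],[0,0,0],[0,0,0],[0,0,0],[0,0,0]], slide=[[0,0,0.4],[0,0,0.8],[0,0,1.2],[0,0,1.7],[0,0,2.2],[0,0,2.8],[0,0,3.2],[0,0,3.2]], hand=[0,0,0,0,0,0,0,0])

```text
clock: 18.68
tcp_pos: [0.5008, 0.0363, 0.3585]
orientation: [1.482, 0.617, 0.612]
contact_force: [0.6, -0.4, -2.9]
grip_width: 0.0132
gripper_force: 97.8
```

```bash
python3 to.py -45 0 .497 .032 .36; python3 - <<'E'
from h import *
p,d,W=cloud('scene');a=p[100:280,180:400]
save(cv2.resize(a,None,fx=2,fy=2),'s5')
E
```

```text
q [-1.69  0.57  0.94  2.43  1.35  1.17 -2.73] p [0.5008 0.0363 0.3585] t 18.68 F [ 0.6 -0.4 -2.9]
turn [ 0.02 -0.03 -0.01] slide [-0.13 -0.14  0.05]
```

View pics/s5.png

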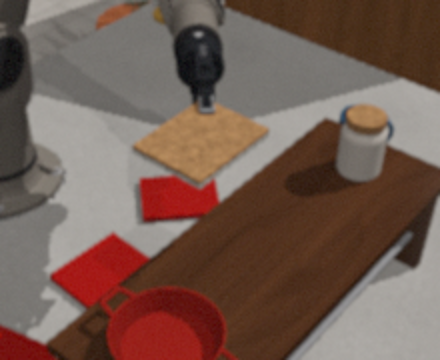

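The trivet is held level in the air at about (200,140), clear of the shelf. I'll test the roll direction with a small turn.

servo_tool(turn=[[0.7,-0.7,0],[1.4,-1.4,0],[1.4,-1.4,0]], slide=[[0,0,0],[0,0,0],[0,0,0]], hand=[0,0,0])

```text
clock: 19.1
tcp_pos: [0.5009, 0.0367, 0.3581]
orientation: [1.542, 0.493, 0.743]
contact_force: [0.2, -0.5, -3.6]
grip_width: 0.0128
gripper_force: 97.8
```

```bash
python3 to.py -45 180 .501 .036 .36
```

```text
q [-1.69  0.57  0.94  2.43  1.35  1.17 -2.9 ] p [0.5009 0.0367 0.3581] t 19.1 F [ 0.2 -0.5 -3.6]
turn [ 24.12 -24.1    0.03] slide [ 0.   -0.02  0.06]
```

servo_tool(turn=[[-1,1,0],[-2,2,0],[-3.2,3.2,0],[-4.4,4.4,0],[-5.6,5.6,0],[-6.8,6.8,0],[-8,8,0],[-9.2,9.2,0]], slide=[[0,0,0],[0,0,0],[0,0,0],[0,0,0],[0,0,0],[0,0,0],[0,0,0],[0,0,0]], hand=[0,0,0,0,0,0,0,0])

```text
clock: 20.1
tcp_pos: [0.5009, 0.0367, 0.3582]
orientation: [1.001, 1.213, -0.147]
contact_force: [0.6, 1.1, -2.9]
grip_width: 0.0131
gripper_force: 97.9
```

servo_tool(turn=[[-1.2,1.2,0],[-2.4,2.4,0],[-3.6,3.6,0],[-4.8,4.8,0],[-6,6,0],[-7.2,7.2,0],[-8.4,8.4,0],[-9.6,9.6,0]], slide=[[0,0,0],[0,0,0],[0,0,0],[0,0,0],[0,0,0],[0,0,0],[0,0,0],[0,0,0]], hand=[0,0,0,0,0,0,0,0])

```text
clock: 21.1
tcp_pos: [0.5009, 0.0366, 0.3582]
orientation: [0.164, 1.669, -1.062]
contact_force: [-0.2, 0.5, -3.7]
grip_width: 0.0128
gripper_force: 97.9
```

```bash
python3 to.py -45 180 .501 .036 .36
```

```text
q [-1.65  0.53  0.87  2.42  1.36  1.22 -0.57] p [0.5009 0.0366 0.3582] t 21.1 F [-0.2  0.5 -3.7]
turn [-7.97  7.94 -0.  ] slide [ 0.   -0.02  0.06]
```

servo_tool(turn=[[-1.2,1.2,0],[-2.4,2.4,0],[-3.6,3.6,0],[-4.8,4.8,0],[-6,6,0],[-7.2,7.2,0],[-7.95,7.95,0],[-7.95,7.95,0]], slide=[[0,0,0],[0,0,0],[0,0,0],[0,0,0],[0,0,0],[0,0,0],[0,0,0],[0,0,0]], hand=[0,0,0,0,0,0,0,0])

```text
clock: 22.1
tcp_pos: [0.5009, 0.0366, 0.3583]
orientation: [-0.722, 1.762, -1.755]
contact_force: [-0.3, 0.1, -2.9]
grip_width: 0.0128
gripper_force: 97.9
```

```bash
python3 to.py -45 180 .501 .036 .36; python3 - <<'E'
from h import *
p,d,W=cloud('scene');a=p[100:280,180:400]
q,_,Wt=cloud('top');b=q[120:300,190:410]
save(cv2.resize(np.vstack([a,b]),None,fx=1.6,fy=1.6),'s6')
m=(abs(Wt[...,2]-.362)<.04)&(Wt[...,0]<.8)&(Wt[...,0]>.4)&(Wt[...,1]<.1)&(Wt[...,1]>-.15)
m=m&(Wt[...,0]-Wt[...,1]>.52)   # beyond fingertips
q3=Wt[m];A=np.c_[q3[:,:2],np.ones(len(q3))];s=np.linalg.lstsq(A,q3[:,2],rcond=None)[0];print(len(q3),s,np.abs(A@s-q3[:,2]).mean())
b=cv2.minAreaRect(q3[:,:2].astype(np.float32));print(b,np.round(cv2.boxPoints(b),3).tolist())
E
```

```text
q [-1.63  0.52  0.85  2.42  1.36  1.24  0.4 ] p [0.5009 0.0366 0.3583] t 22.1 F [-0.3  0.1 -2.9]
turn [-0.07  0.05  0.01] slide [ 0.   -0.02  0.06]
2015 [-0.00051191  0.0170306   0.36422203] 0.0015284981606396315
((0.5475679636001587, 0.008115585893392563), (0.1201661229133606, 0.1469849944114685), 89.25083923339844) [[0.4729999899864197, -0.050999999046325684], [0.6200000047683716, -0.05299999937415123], [0.621999979019165, 0.06700000166893005], [0.4749999940395355, 0.0689999982714653]]
```

View pics/s6.png

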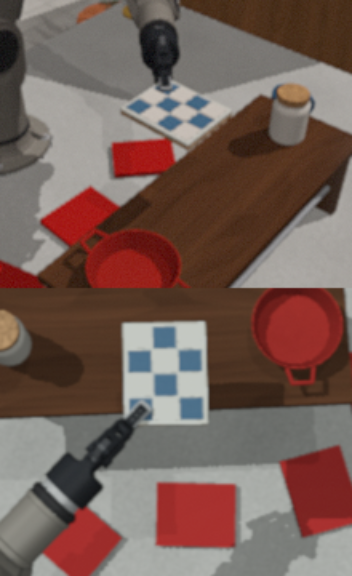

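The tiles are up and level, with the gripper at the front-left corner (bottom view 140,410). I'll lower it now.

servo_tool(turn=[[-0.1,0,0],[-0.2,0,0],[-0.2,0,0],[-0.2,0,0],[-0.2,0,0],[-0.2,0,0],[-0.2,0,0],[-0.2,0,0]], slide=[[-0.1,0,-0.5],[-0.1,0,-1],[-0.1,0,-1.6],[-0.1,0,-2.2],[-0.1,0,-2.8],[-0.1,0,-3.4],[-0.1,0,-3.9],[-0.1,0,-4.3]], hand=[0,0,0,0,0,0,0,0])

```text
clock: 23.2
tcp_pos: [0.4983, 0.0373, 0.2286]
orientation: [-0.728, 1.749, -1.77]
contact_force: [-0.6, -1.2, -4.3]
grip_width: 0.0127
gripper_force: 98.0
```

servo_tool(turn=[[0,0,0],[0,0,0],[0,0,0],[0,0,0],[0,0,0],[0,0,0],[0,0,0]], slide=[[0,0,-0.15],[0,0,-0.3],[0,0,-0.4],[0,0,-0.5],[0,0,-0.6],[0,0,-0.65],[0,0,-0.65]], hand=[0,0,0,0,0,0,0])

```text
clock: 24.08
tcp_pos: [0.498, 0.0367, 0.21]
orientation: [-0.728, 1.749, -1.771]
contact_force: [0.4, 0.5, -3.1]
grip_width: 0.0129
gripper_force: 98.0
```

```bash
python3 to.py -45 180 .498 .036 .2066
```

```text
q [-1.42  0.91  0.56  2.41  1.32  1.14  0.03] p [0.498  0.0367 0.21  ] t 24.07 F [ 0.4  0.5 -3.1]
turn [0.12 0.06 0.01] slide [ 0.   -0.02 -0.11]
```

servo_tool(turn=[[0,0,0],[0,0,0],[0,0,0],[0,0,0]], slide=[[0,0,-0.04],[0,0,-0.07],[0,0,-0.09],[0,0,-0.09]], hand=[0,0,0,0])

```text
clock: 24.58
tcp_pos: [0.498, 0.0367, 0.2073]
orientation: [-0.728, 1.749, -1.771]
contact_force: [-0.2, 0.6, -3.4]
grip_width: 0.013
gripper_force: 98.0
```

servo_tool(turn=[[0,0,0],[0,0,0],[0,0,0],[0,0,0]], slide=[[0,0,-0.03],[0,0,-0.05],[0,0,-0.05],[0,0,-0.05]], hand=[0,0,0,0])

```text
clock: 25.08
tcp_pos: [0.4979, 0.0366, 0.2069]
orientation: [-0.726, 1.747, -1.773]
contact_force: [-2.9, 3.8, 5.7]
grip_width: 0.0127
gripper_force: 98.7
```

servo_tool(turn=[[0,0,0],[0,0,0],[0,0,0],[0,0,0],[0,0,0],[0,0,0],[0,0,0],[0,0,0]], slide=[[0,0,0],[0,0,0],[0,0,0],[0,0,0],[0,0,0],[0,0,0],[0,0,0],[0,0,0]], hand=[0,0,0.2,0.3,0.45,0.6,0.6,0.6], squeeze=20)

```text
clock: 26.08
tcp_pos: [0.498, 0.0366, 0.2058]
orientation: [-0.728, 1.749, -1.771]
contact_force: [-0.4, 0.3, -0.2]
grip_width: 0.0509
gripper_force: 0.0
```

servo_tool(turn=[[0,0,0],[0,0,0],[0,0,0],[0,0,0],[0,0,0],[0,0,0],[0,0,0],[0,0,0]], slide=[[-0.3,0.3,0],[-0.6,0.6,0],[-1,1,0],[-1.5,1.5,0],[-2,2,0],[-2.5,2.5,0],[-3,3,0],[-3,3,0]], hand=[0.6,0.6,0.6,0.6,0.6,0.6,0.6,0.6])

```text
clock: 27.08
tcp_pos: [0.4073, 0.1289, 0.2052]
orientation: [-0.731, 1.749, -1.767]
contact_force: [1.0, 1.0, 0.3]
grip_width: 0.0512
gripper_force: 0.0
```

```bash
cat > tv.py <<'E'
from h import *
q,_,Wt=cloud('top')
hsv=cv2.cvtColor(q,cv2.COLOR_RGB2HSV)
m=(abs(Wt[...,2]-.212)<.012)&(((hsv[...,1]<70)&(hsv[...,2]>120))|((hsv[...,0]>90)&(hsv[...,0]<125)&(hsv[...,1]>60)))&(Wt[...,0]<.77)&(Wt[...,0]>.4)&(abs(Wt[...,1])<.12)
m=cv2.morphologyEx(m.astype(np.uint8),cv2.MORPH_OPEN,np.ones((3,3)))>0
q3=Wt[m];A=np.c_[q3[:,:2],np.ones(len(q3))];s=np.linalg.lstsq(A,q3[:,2],rcond=None)[0];print(len(q3),s.round(3),q3[:,2].mean())
b=cv2.minAreaRect(q3[:,:2].astype(np.float32));print(b,np.round(cv2.boxPoints(b),3).tolist())
save(cv2.resize(q[90:310,150:420],None,fx=2,fy=2),__import__('sys').argv[1])
E
python3 tv.py t7; python3 st.py
```

```text
2552 [0.002 0.002 0.212] 0.21293753987429445
((0.542544960975647, 0.008095357567071915), (0.11912466585636139, 0.1506347507238388), 88.63801574707031) [[0.4659999907016754, -0.05000000074505806], [0.6159999966621399, -0.05299999937415123], [0.6190000176429749, 0.06599999964237213], [0.4690000116825104, 0.0689999982714653]]
[-1.635  0.86   0.43   2.357  0.999  1.293  0.153] [0.4076 0.1277 0.2056] 27.125
[[-0.706  0.005  0.708]
 [-0.708 -0.01  -0.706]
 [ 0.004 -1.     0.01 ]]
```

View pics/t7.png

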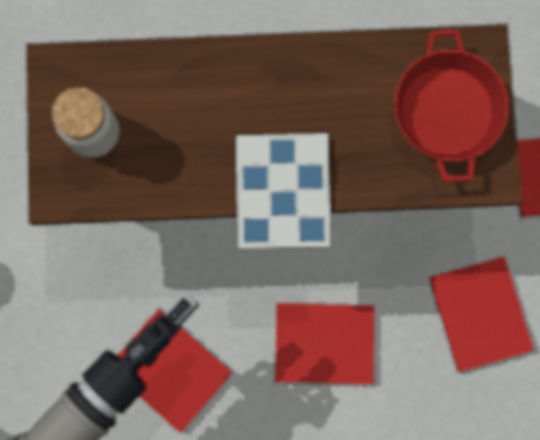

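Flat with tiles up. The front edge overhangs, with the trivet at (283,190) in the crop and the shelf edge at about row 215. I'll go back to tool-down and push it in.

servo_tool(turn=[[0,0,0],[0,0,0],[1,1,0],[2,2,0],[3,3,0],[4,4,0],[5,5,0],[6,6,0]], slide=[[-0.3,0.3,1],[-0.3,0.3,2.2],[-0.3,0,3.4],[0,0,4.5],[0,0,5],[0,0,5],[0,0,5],[0,0,5]], hand=[0.7,0.8,1,1,1,1,1,1])

```text
clock: 28.12
tcp_pos: [0.4077, 0.1255, 0.3554]
orientation: [-1.006, 2.418, -1.078]
contact_force: [-1.1, 0.3, 0.0]
grip_width: 0.0859
gripper_force: 0.0
```

servo_tool(turn=[[1,1,0],[2,2,0],[3,3,0],[4,4,0],[5,5,0],[6,6,0],[6.7,6.7,0],[6.7,6.7,0]], slide=[[0,0,0],[0,0,0],[0,0,0],[0,0,0],[0,0,0],[0,0,0],[0,0,0],[0,0,0]], hand=[1,1,1,1,1,1,1,1])

```text
clock: 29.12
tcp_pos: [0.4083, 0.1246, 0.3551]
orientation: [-1.2, 2.9, -0.021]
contact_force: [0.1, -0.1, 0.1]
grip_width: 0.0853
gripper_force: 0.0
```

```bash
python3 st.py
```

```text
[-1.66  -0.29   1.017  1.983  0.268  1.323  1.626] [0.4083 0.1246 0.3551] 29.125
[[-0.708 -0.706  0.008]
 [-0.707  0.708 -0.011]
 [ 0.002 -0.014 -1.   ]]
```

servo_tool(turn=[[0,0,-1.3],[0,0,-2.6],[0,0,-3.9],[0,0,-5.2],[0,0,-6.5],[0,0,-7.8],[0,0,-8.9],[0,0,-8.9]], slide=[[0.2,-0.6,0],[0.4,-1.2,0],[0.6,-1.8,0],[0.8,-2.4,0],[1,-3,0],[1,-3.5,0],[1,-3.9,0],[1,-3.9,0]], hand=[1,1,1,1,1,1,1,1])

```text
clock: 30.12
tcp_pos: [0.4373, 0.0091, 0.3552]
orientation: [0.019, -3.14, 0.026]
contact_force: [-0.1, -0.3, -0.1]
grip_width: 0.0855
gripper_force: 0.0
```

servo_tool(turn=[[0,0,0],[0,0,0],[0,0,0],[0,0,0],[0,0,0],[0,0,0],[0,0,0],[0,0,0]], slide=[[0,0,-0.8],[0,0,-1.6],[0,0,-2.4],[0,0,-3.2],[0,0,-4],[0,0,-4.8],[0,0,-5.5],[0,0,-5.5]], hand=[1,1,1,1,1,1,1,1])

```text
clock: 31.12
tcp_pos: [0.4179, 0.0097, 0.2053]
orientation: [-0.026, 3.128, -0.023]
contact_force: [0.5, 0.3, 0.6]
grip_width: 0.0855
gripper_force: 0.0
```

```bash
python3 st.py
```

```text
[-1.782 -0.336  1.453  2.223  0.424  0.995  1.014] [0.4179 0.0097 0.2053] 31.125
[[-1.    -0.017  0.013]
 [-0.017  1.    -0.015]
 [-0.013 -0.015 -1.   ]]
```

servo_tool(turn=[[0,0,0],[0,0,0],[0,0,0],[0,0,0],[0,0,0],[0,0,0],[0,0,0],[0,0,0]], slide=[[0.4,0,0],[0.7,0,-0.3],[0.7,0,-0.5],[0.7,0,-0.5],[1,0,-0.5],[1.2,0,-0.5],[1.4,0,-0.5],[1.6,0,-0.5]], hand=[1,1,1,1,1,1,1,1])

```text
clock: 32.12
tcp_pos: [0.4359, 0.0081, 0.2161]
orientation: [-0.02, 3.099, -0.02]
contact_force: [0.5, 0.8, -0.4]
grip_width: 0.0851
gripper_force: 0.0
```

```bash
python3 st.py; python3 tv.py t8
```

```text
[-1.78  -0.336  1.454  2.194  0.433  0.995  1.018] [0.4359 0.0081 0.2161] 32.125
[[-0.999 -0.012  0.042]
 [-0.013  1.    -0.013]
 [-0.042 -0.013 -0.999]]
1787 [-0.004 -0.001  0.215] 0.21293702870441147
((0.5515430569648743, 0.008291732519865036), (0.13292819261550903, 0.12165430188179016), 0.7727058529853821) [[0.48399999737739563, 0.06800000369548798], [0.4860000014305115, -0.05299999937415123], [0.6190000176429749, -0.052000001072883606], [0.6169999837875366, 0.07000000029802322]]
```

servo_tool(turn=[[0,0,0],[0,0,0],[0,0,0],[0,0,0],[0,0,0],[0,0,0],[0,0,0],[0,0,0]], slide=[[-0.3,0,1.5],[-0.3,0,3],[0,0,4.5],[1,0,6],[2,-0.5,7],[3,-1.5,7],[4,-2.5,7],[5,-4,7]], hand=[1,1,1,1,1,1,1,1])

```text
clock: 33.17
tcp_pos: [0.5387, -0.098, 0.4353]
orientation: [-0.027, 3.062, -0.031]
contact_force: [-0.0, -0.6, -0.4]
grip_width: 0.0854
gripper_force: 0.0
```

```bash
python3 st.py
```

```text
[-1.669 -0.337  1.455  1.672  0.373  1.441  1.344] [ 0.5387 -0.098   0.4353] 33.175
[[-0.997 -0.017  0.08 ]
 [-0.018  1.    -0.019]
 [-0.079 -0.021 -0.997]]
```

servo_tool(turn=[[0,0,0],[0,0,0],[0,0,0],[0,0,0],[0,0,0],[0,0,0],[0,0,0],[0,0,0]], slide=[[0.5,-1.7,0],[0.8,-3.4,0],[0.8,-5.1,0],[0.5,-6.8,0],[0,-8.5,0],[-0.7,-10.2,0],[-1.5,-12,0],[-2.2,-13.5,0]], hand=[1,1,1,1,1,1,1,1])

```text
clock: 34.17
tcp_pos: [0.414, -0.3778, 0.453]
orientation: [-0.017, 3.032, -0.075]
contact_force: [0.1, -0.5, -0.6]
grip_width: 0.0856
gripper_force: 0.0
```

```bash
python3 st.py
```

```text
[-1.092 -0.337  1.455  1.635  0.343  1.429  1.929] [ 0.414  -0.3778  0.453 ] 34.175
[[-0.994 -0.009  0.109]
 [-0.014  0.999 -0.048]
 [-0.108 -0.05  -0.993]]
```

servo_tool(turn=[[0,0,0],[0,0,0],[0,0,0],[0,0,0],[0,0,0],[0,0,0],[0,0,0],[0,0,0]], slide=[[0,-1.6,0],[-0.5,-3.2,0],[-1.2,-4.8,0],[-2.2,-6.2,0],[-3.5,-7.5,0],[-4.8,-8.3,0],[-6,-8.8,0],[-7,-9,0]], hand=[1,1,1,1,1,1,1,1])

```text
clock: 35.17
tcp_pos: [0.2007, -0.5302, 0.4679]
orientation: [-0.014, 3.017, -0.139]
contact_force: [0.3, -0.6, -1.0]
grip_width: 0.0849
gripper_force: 0.0
```

```bash
python3 st.py
```

```text
[-0.604 -0.337  1.455  1.605  0.303  1.428  2.428] [ 0.2007 -0.5302  0.4679] 35.175
[[-0.993 -0.004  0.122]
 [-0.015  0.996 -0.091]
 [-0.121 -0.092 -0.988]]
```

servo_tool(turn=[[0,0,0],[0.3,0.4,0],[0.6,0.8,0],[1,1.4,0],[1,1.4,0],[1,1.4,0],[1,1.4,0],[1,1.4,0]], slide=[[0.6,-1.5,-0.5],[1.2,-3,-1],[2.5,-4,-1],[4,-4.2,-1],[5.7,-4,-1],[7.4,-3.5,-1],[9,-2.5,-1],[10.5,-1.4,-1]], hand=[1,1,1,1,1,1,1,1])

```text
clock: 36.17
tcp_pos: [0.3108, -0.4435, 0.4659]
orientation: [-0.017, 3.116, -0.065]
contact_force: [-0.0, -0.5, -1.7]
grip_width: 0.0853
gripper_force: 0.0
```

```bash
python3 st.py
```

```text
[-0.906 -0.336  1.454  1.602  0.357  1.537  2.126] [ 0.3108 -0.4435  0.4659] 36.175
[[-1.    -0.01   0.025]
 [-0.011  0.999 -0.042]
 [-0.024 -0.042 -0.999]]
```

servo_tool(turn=[[0,0,0],[0,0,0],[0,0,0],[-0.5,0,0],[-1.5,0,0],[-2.5,0,0],[-3.5,0,0],[-4.5,0,0]], slide=[[1,1.7,0],[2,3.4,0],[3,5.1,0],[3.5,7,0],[4,9,0],[4,11,0],[4,13,0],[4,15,0]], hand=[1,0.8,0.6,0.4,0.2,0,0,0])

```text
clock: 37.17
tcp_pos: [0.4293, 0.0078, 0.4662]
orientation: [-0.026, 3.043, -0.678]
contact_force: [1.2, 0.8, -0.1]
grip_width: -0.0004
gripper_force: 0.0
```

servo_tool(turn=[[-1,0,0],[-2,0,0],[-3,0,0],[-4,0,0],[-4.5,0,0],[-4.5,0,0],[-4.5,0,0],[-4.5,0,0]], slide=[[0,1,0],[0,2,0],[0,2.5,0],[0,2.5,0],[0,2.5,0],[0,2.5,-1],[0,2.5,-2],[0,2.5,-2]], hand=[0,0,0,0,0,0,0,0])

```text
clock: 38.17
tcp_pos: [0.4291, 0.0799, 0.4051]
orientation: [-0.032, 2.858, -1.26]
contact_force: [-0.0, -0.6, 0.9]
grip_width: -0.0001
gripper_force: 0.0
```

```bash
python3 st.py
```

```text
[-1.012  0.173  0.28   1.834  0.565  1.713  0.783] [0.4291 0.0799 0.4051] 38.175
[[-1.    -0.012  0.024]
 [-0.026  0.674 -0.738]
 [-0.008 -0.738 -0.674]]
```

servo_tool(turn=[[1.5,0,0],[3,0,0],[4.5,0,0],[6,0,0],[7.5,0,0],[9,0,0],[9.5,0.2,0],[9.5,0.2,0]], slide=[[0,-0.3,0],[0,-0.6,0],[0,-1,0],[0.2,-1.5,0],[0.2,-2,0],[0.2,-2.4,0],[0.2,-2.4,0],[0.2,-2.4,0]], hand=[0.5,1,1,1,1,1,1,1])

```text
clock: 39.17
tcp_pos: [0.4362, 0.0069, 0.4074]
orientation: [-0.022, 3.129, 0.004]
contact_force: [-0.7, 0.6, -0.4]
grip_width: 0.0853
gripper_force: 0.0
```

```bash
python3 st.py
```

```text
[-0.768 -0.124  0.555  1.865  0.067  1.37   1.356] [0.4362 0.0069 0.4074] 39.175
[[-1.    -0.014  0.013]
 [-0.014  1.     0.002]
 [-0.013  0.002 -1.   ]]
```

servo_tool(turn=[[0,0,0],[0,0,0],[0,0,0],[0,0,0],[0,0,0],[0,0,0],[0,0,0],[0,0,0]], slide=[[0,0,-1],[0,0,-2],[0,0,-3],[0,0,-4],[0,0,-5],[0,0,-6],[0,0,-6.8],[0.2,0,-7.2]], hand=[1,1,1,1,1,1,1,1])

```text
clock: 40.17
tcp_pos: [0.4416, 0.0093, 0.1891]
orientation: [-0.03, 3.132, 0.001]
contact_force: [-0.1, 0.1, -0.1]
grip_width: 0.0853
gripper_force: 0.0
```

```bash
python3 st.py
```

```text
[-0.716  0.144  0.614  2.171 -0.11   0.847  1.555] [0.4416 0.0093 0.1891] 40.175
[[-1.    -0.019  0.009]
 [-0.019  1.     0.001]
 [-0.009  0.001 -1.   ]]
```

servo_tool(turn=[[0,0,0],[0,0,0],[0,0,0],[0,0,0],[0,0,0],[0,0,0],[0,0,0],[0,0,0]], slide=[[0.3,0,0],[0.6,0,0],[0.9,0,0],[1.2,0,0],[1.5,0,0],[1.8,0,0],[2.1,0,0],[2.4,0,0]], hand=[1,1,1,1,1,1,1,1])

```text
clock: 41.18
tcp_pos: [0.5145, 0.0084, 0.1898]
orientation: [-0.026, 3.131, 0.002]
contact_force: [-3.7, -0.6, 2.9]
grip_width: 0.0852
gripper_force: 1.8
```

servo_tool(turn=[[0,0,0],[0,0,0],[0,0,0],[0,0,0],[0,0,0],[0,0,0]], slide=[[0.2,0,0],[0.3,0,0],[0.3,0,0],[-0.2,0,0],[-0.7,0,0.5],[-1.3,0,2]], hand=[1,1,1,1,1,1])

```text
clock: 41.92
tcp_pos: [0.4722, 0.0083, 0.2487]
orientation: [-0.026, 3.135, -0.0]
contact_force: [0.6, -0.1, 0.6]
grip_width: 0.0853
gripper_force: 0.0
```

servo_tool(turn=[[0,0,0],[0,0,0],[0,0,0],[0,0,0],[0,0,0],[0,0,0],[0,0,0],[0,0,0]], slide=[[0,0,1.5],[0,0,3],[0,0.5,4.5],[0,2,5],[0,3.5,5],[0,4.5,5],[0,5,5],[0,5,5]], hand=[1,1,1,1,1,1,1,1])

```text
clock: 42.92
tcp_pos: [0.4745, 0.1584, 0.3996]
orientation: [-0.028, 3.131, 0.002]
contact_force: [0.6, -0.7, -0.1]
grip_width: 0.0849
gripper_force: 0.0
```

```bash
python3 tv.py t9; python3 st.py
```

```text
2507 [-0.001 -0.001  0.214] 0.21281028104739672
((0.6093188524246216, 0.010164156556129456), (0.15275706350803375, 0.12069162726402283), 1.2571985721588135) [[0.5320000052452087, 0.0689999982714653], [0.5339999794960022, -0.052000001072883606], [0.6869999766349792, -0.04800000041723251], [0.6840000152587891, 0.07199999690055847]]
[-0.919  0.038  0.496  1.755 -0.015  1.342  1.166] [0.4748 0.1573 0.3997] 42.975
[[-1.    -0.016  0.011]
 [-0.016  1.     0.001]
 [-0.011  0.001 -1.   ]]
```

View pics/t9.png

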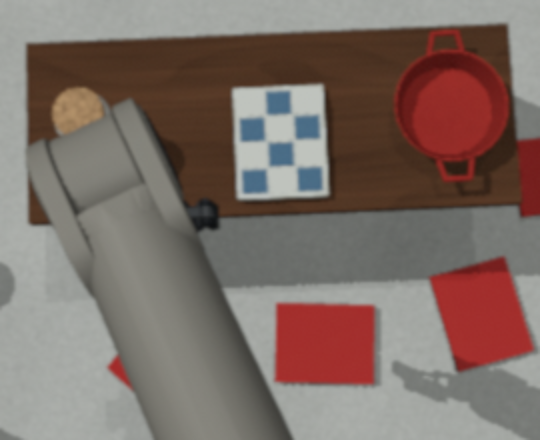

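The trivet lies flat with tiles up, spanning x 0.532–0.687 on a board that runs 0.512–0.763. The arm is clear and the pan and jar haven't moved, so I'm handing in.

```bash
python3 -c "
from bench import r
print(r.hand_in())"
```

```text
the job is handed in; nothing more can be done
None
```

The trivet was slid out, turned over and laid flat on the shelf, tiles up and about 20 mm behind the front edge; pan and jar look unmoved, the mug wasn't rechecked, and I handed in at about 43 s (no verdict returned).

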